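# Heft two descaler tubs and open the full one's safety cap

### The job

Two identical white tubs of kettle-descaling tablets stand on the worktop, and only one of them is full: pick one up by its cap to feel its weight and set it back down upright. Then open the full tub as it stands on the worktop: press its push-and-turn safety cap down to the stop, twist it anticlockwise while it is pressed, and lift it off. Finish still holding that cap in the gripper a few centimetres above its open tub, with the other tub left closed and standing on the worktop and the kettle, mug and jar left alone.

Things in the scene. Friction and masses are not known exactly. Their poses are not given: they have to be found in the camera images.
- tub_a: White plastic tub of descaling tablets, paper band; the left-hand one (positive y) of two that look the same. Body 84 mm across, shoulder sloping in from 98 to 115 mm height, neck 40 mm across, open rim at 138 mm; 150 mm tall with its cap. Origin: centre of the underside, z up. Loose; pressed from above it stands firm by friction.
- tub_b: The same tub at the right hand (negative y), same sizes and origin as tub_a. One tub is full (with cap and contents 490 to 630 g), the other nearly empty (135 to 175 g); which one changes and cannot be seen, only felt by lifting.
- cap_a: Grey ribbed push-and-turn cap of tub_a, 57 mm across the grip (58 over the ribs), 26 mm tall, 42 g. Origin on its axis at its lower edge, z up; seated, the origin is 123.5 mm above the tub's underside, 8 mm above the shoulder. Three inner lugs hook under lugs on the neck, so the closed tub can be lifted by its cap; cap and tub x axes are parallel while locked.
- cap_b: The same cap on tub_b, same sizes and origin as cap_a.
- cap_a_top (a point): Centre of the top face of cap_a, 26 mm above its origin. A sprung liner inside holds the cap up with 6 N; pressed down 4.5 mm it meets a firm stop at 11 N (12 to 15 N is a sure press). Held down 3 mm or more it turns anticlockwise seen from above, about 60 degrees (free to lift from 35 to 85), then lifts straight off; unpressed it does not turn.
- cap_b_top (a point): Centre of the top face of cap_b, 26 mm above its origin; it works just like cap_a.
- worktop: Wooden kitchen worktop, 1300 x 2300 mm, its flat top face at z = 0; this point lies on the top face, in the middle of the work area.
- kettle: Bystander: steel electric kettle, 164 mm across its foot, 213 mm tall, handle to its +y out to 122 mm, spout to -y. Origin at the centre of its underside.
- mug: Bystander: white mug, 80 mm across, 92 mm tall, handle at its +y. Origin at the centre of its underside.
- jar: Bystander: glass storage jar with a lid, 72 mm across, 115 mm tall. Origin at the centre of its underside.
There are look-alikes about, which are no part of the job. What is shaped like the cap_a but blue or purple is not meant.

How it is judged:
By the outcome, as a careful person would: the job done as asked, in the order asked, and still so for the second after the job is handed in, while the arm keeps its last pose, push and grip.
It also fails if it takes over 48 s, if anything falls off the work surface, if the arm or the gripper's body presses on something with over 40 N, if the wrist force passes 120 N, or if a joint passes its speed limit or range.

### The arm

A 6-joint arm with a two-finger parallel gripper is mounted at the origin on the work surface. World frame = base frame: x ahead of the robot, y to its left, z up, the work surface at z = 0. Lengths are in m, angles in degrees, forces in N, time in s.
With the tool pointing down it reaches from about 0.4 to 0.825 m from the base axis. Payload 7 kg.
Tool frame: the origin (TCP) lies at the very end of the fingers, on their centre line; the grasp point (between the pads) lies 19 mm behind it; z points along the fingers, y is the line along which they close (so a half turn about z gives the same grasp; the last joint's range is limited). The gripper opens to 88 mm and grips with 3 to 60 N. Pads are 19 mm wide; open, the fingers measure 130 mm over their backs; the gripper's body (78 mm by 193 mm) begins 47 mm behind the grasp point.
Start: joints at [84.231, 20.546, 0.682, 0, -70.136, -16.507], TCP at [0.256, 0.625, 0.227] pointing down, gripper open.
Joint ranges: [-176.03, 176.03], [-82.01, 121.73], [-58.28, 71.71], [-173.87, 95.51], [-174.79, -0.11], [-173.66, 173.66]. Speed limits (degrees/s): [136.94, 136.94, 172.46, 180, 180, 180].

### API

Orientations are given as [roll, pitch, yaw] about the fixed x, y, z axes, in that order (R = Rz(yaw) Ry(pitch) Rx(roll)).
In Python, from plant import r gives the robot as it stands. The module is installed in compiled form; this text tells all that it offers.
- The arm moves only by the tool jog_arm, never from a script. Its arguments are lists of equal length, an entry for each row: "travel": the shift along the tool's x, y, z each as a share of 50 cm, from -1 to 1, a list of three; "dr": the turn, a rotation vector about the tool's x, y, z each as a share of 360 degrees, from -1 to 1, a list of three; "claw": the opening, from 0 (shut) to 1 (fully open). A call has exactly 10 rows; each row is the pose to reach, as a shift and turn from the pose commanded when the call began, along the tool's axes at that moment, turning the shorter way round; what a row does not reach only later rows make up. A row lasts 1/8 s, in which the tool goes at most 62.5 mm and 10.7 degrees, less where a joint would pass 70% of its speed; a pose out of reach is approached as far as the arm can. A call with a number of a shift or a turn outside -1 to 1 is refused whole. A call with a gripper value outside its range is refused whole. The fingers move at their own pace and stop on an object; "newtons" is the grip in N (left out, the last holds). Time passes only in rows, so rows that repeat a pose let the fingers close, or fill a call up. It gives the time, the measured TCP pose, the force, the opening and the grip force at its end, in the units of the state.
- r.get_state(): the state, without advancing time (a new reading comes with each control period).
- r.capture(name): name is "scene" or "top" or "wrist"; returns a dict with "pixels" (480x640x3 uint8, red, green, blue), "range_z" (480x640 float32, m along the optical axis (not along the pixel's ray), 0 where there is no reading), "fx", "fy", "cx", "cy" (pixels), "position" and "attitude" of the camera in the world; the wrist camera has in their place "hand_eye" (4x4, takes a point from camera to tool coordinates, whose origin is the TCP and whose axes are the flange's). Camera axes: x right, y up, looking along -z (the intrinsics and any distortion apply to the point x, -y, -z); pixel columns grow to the right and rows downward; lengths in m; the calibration is good to about 2 mm. A picture is of the moment at which its call begins: read the wrist's pose just before it.
- r.close_job(): hands the job in; it is judged then, once.
Trained networks look in the newest picture that a camera, given by its name, has taken for a name from the list of things; names that differ only in an ending like _2 or _b are one class to them, and where a whole thing is asked for, a point or a joint stands for the part that bears it (a point fixed in the world has none). Each returns a list of dicts, best first, with "conf" (0 to 1); they miss things now and then, are a little off and sometimes report something else, mostly with a low value. They report only what shows in the picture. A call takes as long as a camera call. They do not tell look-alikes from the thing itself.
- r.boxes_of(name, camera): "extent" ([left, top, right, bottom] in pixels, round what is visible of it).
- r.regions_of(name, camera): "pixels" (480x640 bool, what is visible of it) and "extent" ([left, top, right, bottom] in pixels, round what is visible of it).
- r.tip_of(name, camera): "at" ([column, row] in pixels: a listed point, or the origin of a listed thing).
The state is a dict: "time_s": time; "joints": joint angles; "qd": joint speeds; "joint_torque": joint torques, N m; "tcp_pos": TCP position; "eef_rot": TCP orientation; "contact_force": force on the tool from outside, world axes, zero at the start; "moment": the same for the moment, N m; "gripper_width": finger opening in m; "gripper_force": force on a finger pad.
Only numpy, scipy, OpenCV 4.12 (cv2) and the standard library are available. Lean on these libraries where they do the work, as an engineer would, in place of code of your own. Each camera call takes 0.05 s, during which the arm holds its last target. There are 200 camera calls.

## Working session

There is one attempt and no reset: what is moved stays moved. The work goes in short steps, Python scripts to look and compute and a tool call to move; the robot and the scene stay as the last step left them, time stands still between calls to the robot, and variables do not carry over. Pictures are saved under pics/ and viewed, at most 10 in all, crops included, and the job is handed in when it is done.

Besides the shell and the picture viewer there is one more tool, called after "Emit:" as name(argument=value, ...), one argument or row to a line, values as JSON. jog_arm: Moves the arm, as the interface text tells. Its arguments: {"type":"object","properties":{"travel":{"type":"array"},"dr":{"type":"array"},"claw":{"type":"array"},"newtons":{"type":"number"}},"required":["travel","dr","claw"]}

```bash
mkdir -p pics; cat > h.py <<'E'
import numpy as np, cv2
from plant import r
from scipy.spatial.transform import Rotation as R
def pts(c):
    h,w=c["range_z"].shape; u,v=np.meshgrid(np.arange(w),np.arange(h)); z=c["range_z"]
    P=np.stack([(u-c["cx"])/c["fx"]*z,-(v-c["cy"])/c["fy"]*z,-z],-1)
    return P
def world(c):
    P=pts(c); a=np.array(c["attitude"])
    M=a if a.shape==(3,3) else R.from_euler('xyz',a,degrees=True).as_matrix()
    return P@M.T+np.array(c["position"])
def save(c,n): cv2.imwrite('pics/'+n+'.png',cv2.cvtColor(c["pixels"],cv2.COLOR_RGB2BGR))
E
python3 - <<'E'
from h import *
s=r.get_state();print(s)
for cam in ("scene","top"):
    c=r.capture(cam);save(c,cam);W=world(c)
    print(cam,c["position"],c["attitude"],c["fx"])
    for n in ("cap_a","tub_a","kettle","mug","jar"):
        for d in r.regions_of(n,cam):
            m=d["pixels"]&(c["range_z"]>0); p=W[m]
            hi=p[p[:,2]>np.percentile(p[:,2],95)-0.006] if len(p) else p
            print(n,round(d["conf"],2),np.round(d["extent"]), np.round(np.percentile(p,[2,98],axis=0),3).tolist() if len(p) else 0, "top",np.round(np.median(hi,0),4) if len(p) else 0, np.round((hi.max(0)+hi.min(0))/2,4) if len(p) else 0, c["pixels"][m].mean(0).round())
E
```

```text
{'time_s': 0.0, 'joints': array([ 8.42307170e+01,  2.05910180e+01,  6.33626637e-01, -2.13655707e-02,
       -7.01349539e+01, -1.65067448e+01]), 'qd': array([-0.0686097 , -0.00938101,  0.08229535,  0.02994029,  0.03606215,
       -0.06686894]), 'joint_torque': array([-2.07930789e-03, -5.82718277e+01,  2.93066365e+01,  6.99753195e+00,
        7.07507323e-03, -1.52584389e-04]), 'tcp_pos': array([0.25570525, 0.62416255, 0.22562235]), 'eef_rot': array([ 1.79905753e+02, -6.98343193e-03, -2.22832984e+01]), 'contact_force': array([ 0.4872955 , -0.22886488, -0.72760605]), 'moment': array([-0.01393731,  0.01768325, -0.00260406]), 'gripper_force': 0.0, 'gripper_width': 0.08766654256253115}
scene [ 0.93610916 -0.59560957  0.90084136] [41.81336775  0.09586943 31.56860692] 462.89134818072614
cap_a 0.94 [333. 179. 359. 202.] [[0.455, 0.135, -0.0], [0.566, 0.29, 0.15]] top [0.5388 0.1613 0.1476] [0.5376 0.1626 0.1478] [123. 127. 123.]
cap_a 0.84 [295. 236. 317. 259.] [[0.461, 0.015, -0.003], [0.525, 0.07, 0.028]] top [0.4968 0.0412 0.0244] [ 0.5162 -0.0032  0.0854] [128.  72. 154.]
cap_a 0.81 [295. 
[... 2801 characters left out ...]
2, -0.465, 0.017], [0.461, -0.33, 0.207]] top [ 0.3926 -0.41    0.2014] [ 0.3949 -0.41    0.208 ] [59. 56. 56.]
mug 0.88 [277. 158. 318. 194.] [[0.754, -0.027, -0.001], [0.831, 0.075, 0.095]] top [0.7969 0.0143 0.092 ] [0.7932 0.017  0.0942] [140. 135. 131.]
mug 0.73 [236. 248. 266. 276.] [[0.493, 0.124, 0.009], [0.572, 0.203, 0.115]] top [0.5202 0.1467 0.1096] [0.5346 0.1628 0.1256] [157. 156. 153.]
mug 0.27 [331. 242. 354. 259.] [[0.521, -0.122, 0.142], [0.572, -0.072, 0.155]] top [ 0.5451 -0.0974  0.151 ] [ 0.5474 -0.0971  0.1538] [109. 111. 114.]
jar 0.7 [164. 289. 199. 317.] [[0.382, 0.318, 0.018], [0.441, 0.382, 0.121]] top [0.414  0.3544 0.117 ] [0.4139 0.3531 0.1183] [162. 155. 151.]
```

```bash
python3 - <<'E'
import cv2,numpy as np
s=cv2.imread('pics/scene.png');c=cv2.resize(s[170:330,255:415],(480,480),interpolation=cv2.INTER_CUBIC)
cv2.imwrite('pics/crop.png',c)
E
```

```text
(no output)
```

View pics/scene.png

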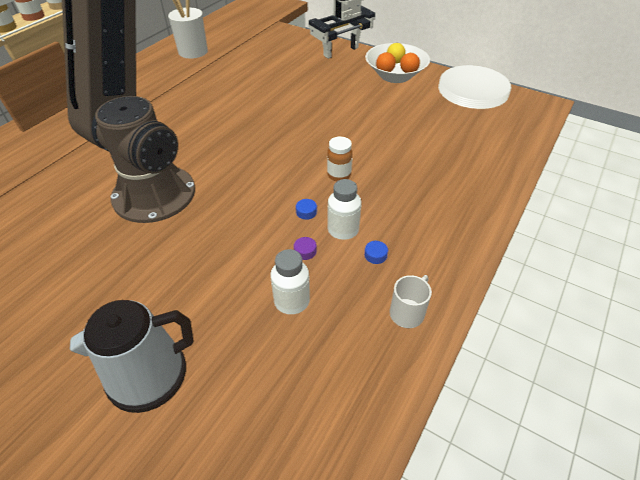

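View pics/crop.png

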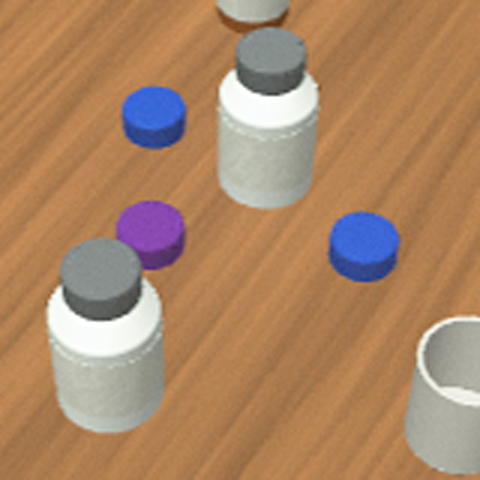

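Candidates: grey caps at (345,190) on the left tub and (289,263) on the right tub. The loose blue caps at (306,209) and (376,252) and the purple one at (305,248) are look-alikes. The crop confirms the grey caps sit on the white tubs, so I'm going to tub_a first.

Emit:
jog_arm(
  travel=[
    [0.868,0.64,0],
    [0.868,0.64,0],
    [0.868,0.64,0],
    [0.868,0.64,0],
    [0.868,0.64,0],
    [0.868,0.64,0],
    [0.868,0.64,0],
    [0.868,0.64,0],
    [0.868,0.64,0],
    [0.868,0.64,0],
  ],
  dr=[
    [0,0,0],
    [0,0,0],
    [0,0,0],
    [0,0,0],
    [0,0,0],
    [0,0,0],
    [0,0,0],
    [0,0,0],
    [0,0,0],
    [0,0,0],
  ],
  claw=[1,1,1,1,1,1,1,1,1,1],
  newtons=40,
)

```text
time_s: 1.85
tcp_pos: [0.5371, 0.1616, 0.2265]
eef_rot: [180.0, -0.0, -22.5]
contact_force: [-0.4, 0.2, -0.7]
gripper_width: 0.0878
gripper_force: 0.0
```

```bash
cat > w.py <<'E'
from h import *
import sys
s=r.get_state();c=r.capture("wrist");save(c,sys.argv[1])
T=R.from_euler('xyz',s["eef_rot"],degrees=True).as_matrix()
H=np.array(c["hand_eye"]);P=pts(c)@H[:3,:3].T+H[:3,3]
W=P@T.T+s["tcp_pos"]
print(s["time_s"],s["tcp_pos"].round(4),s["eef_rot"].round(2),s["contact_force"].round(2),s["gripper_width"],s["joints"].round(1))
for n in ("cap_a","tub_a"):
  for d in r.regions_of(n,"wrist"):
    m=d["pixels"]&(c["range_z"]>0); p=W[m]
    if len(p)<50: continue
    zt=np.percentile(p[:,2],90); hi=p[abs(p[:,2]-zt)<.004]
    (x,y),rad=cv2.minEnclosingCircle((hi[:,:2]*1000).astype(np.float32))
    f=np.linalg.lstsq(np.c_[hi[:,:2],np.ones(len(hi))],hi[:,2],rcond=None)[0]
    print(n,round(d["conf"],2),np.round(d["extent"]),"circ",round(x,1),round(y,1),round(rad,1),"mid",((np.percentile(hi,1,axis=0)+np.percentile(hi,99,axis=0))/2).round(4),"mean",hi.mean(0).round(4),"rgb",c["pixels"][m].mean(0).round())
    q=hi.mean(0); print("  in tool:",((q-s["tcp_pos"])@T).round(4))
E
python3 w.py w1
```

```text
1.85 [0.5371 0.1616 0.2265] [179.99  -0.   -22.49] [-0.37  0.22 -0.7 ] 0.08783254356573293 [ 36.7   9.9 -13.9   0.  -66.2  30.8]
cap_a 0.94 [265.  25. 335. 102.] circ 651.1 125.9 28.7 mid [0.651  0.1258 0.0269] mean [0.6514 0.1256 0.027 ] rgb [ 58. 127. 244.]
  in tool: [ 0.1193 -0.0105  0.1996]
cap_a 0.92 [327. 284. 388. 340.] circ 416.2 165.1 28.8 mid [0.4188 0.1651 0.0265] mean [0.4196 0.164  0.0269] rgb [ 42. 102. 219.]
  in tool: [-0.1095  0.0427  0.1997]
cap_a 0.91 [417. 166. 488. 237.] circ 491.1 43.1 29.2 mid [0.4913 0.0437 0.0268] mean [0.4919 0.0435 0.027 ] rgb [162.  70. 203.]
  in tool: [0.0034 0.1264 0.1996]
cap_a 0.88 [262. 206. 356. 300.] circ 534.2 165.1 29.0 mid [0.5343 0.1648 0.1501] mean [0.535  0.1645 0.1503] rgb [159. 161. 161.]
  in tool: [-0.0031 -0.0019  0.0762]
tub_a 0.97 [539.  13. 640. 134.] circ 549.8 -72.8 31.7 mid [ 0.5502 -0.0663  0.1043] mean [ 0.552  -0.0643  0.1044] rgb [172. 168. 159.]
  in tool: [0.1001 0.203  0.1222]
tub_a 0.95 [250. 164. 369. 264.] circ 534.5 164.7 38.1 mid [0.5419 0.1642 0.1092] mean [0.5525 0.1565 0.1085] rgb [234. 232. 228.]
  in tool: [ 0.0161 -0.0012  0.118 ]
```

Emit:
jog_arm(
  travel=[
    [-0.007,-0.004,0.05],
    [-0.007,-0.004,0.12],
    [-0.007,-0.004,0.18],
    [-0.007,-0.004,0.213],
    [-0.007,-0.004,0.213],
    [-0.007,-0.004,0.213],
    [-0.007,-0.004,0.213],
    [-0.007,-0.004,0.213],
    [-0.007,-0.004,0.213],
    [-0.007,-0.004,0.213],
  ],
  dr=[
    [0,0,0],
    [0,0,0],
    [0,0,0],
    [0,0,0],
    [0,0,0],
    [0,0,0],
    [0,0,0],
    [0,0,0],
    [0,0,0],
    [0,0,0],
  ],
  claw=[1,1,1,1,1,0.6,0.5,0.5,0.5,0.5],
  newtons=40,
)

```text
time_s: 3.25
tcp_pos: [0.5339, 0.1671, 0.1205]
eef_rot: [-180.0, -0.0, -22.3]
contact_force: [-1.0, -0.6, 3.2]
gripper_width: 0.0566
gripper_force: 40.0
```

Emit:
jog_arm(
  travel=[
    [0,0,-0.02],
    [0,0,-0.05],
    [0,0,-0.08],
    [0,0,-0.08],
    [0,0,-0.08],
    [0,0,-0.08],
    [0,0,-0.08],
    [0,0,-0.08],
    [0,0,-0.08],
    [0,0,-0.08],
  ],
  dr=[
    [0,0,0],
    [0,0,0],
    [0,0,0],
    [0,0,0],
    [0,0,0],
    [0,0,0],
    [0,0,0],
    [0,0,0],
    [0,0,0],
    [0,0,0],
  ],
  claw=[0.5,0.5,0.5,0.5,0.5,0.5,0.5,0.5,0.5,0.5],
)

```text
time_s: 4.5
tcp_pos: [0.5337, 0.1671, 0.16]
eef_rot: [180.0, 0.0, -22.3]
contact_force: [0.3, 0.6, -5.8]
gripper_width: 0.0571
gripper_force: 40.0
```

```bash
python3 - <<'E'
from h import *
c=r.capture("scene");save(c,"lift");s=r.get_state();print(s["contact_force"],s["joint_torque"],s["tcp_pos"])
d=r.regions_of("tub_a","scene");W=world(c)
for x in d:
    p=W[x["pixels"]&(c["range_z"]>0)];print(x["conf"],x["extent"],np.percentile(p,[2,98],axis=0).round(3).tolist())
E
```

```text
[ 0.43636418  0.12853202 -6.47914198] [ 2.01680814e-03 -4.78570104e+01  2.88184708e+01  7.25927353e+00
  6.89574005e-02  5.09051267e-05] [0.53369597 0.16715311 0.16003647]
0.79 [271.7, 261.6, 310.7, 313.9] [[0.52, -0.142, 0.002], [0.591, -0.077, 0.112]]
0.57 [329.0, 184.2, 362.8, 228.5] [[0.509, 0.122, 0.042], [0.58, 0.178, 0.15]]
```

Net weight is about 5.5 N (roughly 540 g), so tub_a is the full one. Setting it down.

Emit:
jog_arm(
  travel=[
    [0,0,0.03],
    [0,0,0.055],
    [0,0,0.07],
    [0,0,0.075],
    [0,0,0.078],
    [0,0,0.08],
    [0,0,0.08],
    [0,0,0.08],
    [0,0,0.08],
    [0,0,0.08],
  ],
  dr=[
    [0,0,0],
    [0,0,0],
    [0,0,0],
    [0,0,0],
    [0,0,0],
    [0,0,0],
    [0,0,0],
    [0,0,0],
    [0,0,0],
    [0,0,0],
  ],
  claw=[0.5,0.5,0.5,0.5,0.5,0.5,0.5,0.5,0.5,0.5],
  newtons=55,
)

```text
time_s: 5.85
tcp_pos: [0.5342, 0.1673, 0.1206]
eef_rot: [-180.0, -0.0, -22.3]
contact_force: [-0.5, -0.2, 1.8]
gripper_width: 0.057
gripper_force: 55.0
```

Emit:
jog_arm(
  travel=[
    [0,0,0.002],
    [0,0,0.004],
    [0,0,0.006],
    [0,0,0.008],
    [0,0,0.009],
    [0,0,0.009],
    [0,0,0.009],
    [0,0,0.009],
    [0,0,0.009],
    [0,0,0.009],
  ],
  dr=[
    [0,0,0],
    [0,0,0],
    [0,0,0],
    [0,0,0],
    [0,0,0],
    [0,0,0],
    [0,0,0],
    [0,0,0],
    [0,0,0],
    [0,0,0],
  ],
  claw=[0.5,0.5,0.5,0.5,0.5,0.5,0.5,0.5,0.5,0.5],
)

```text
time_s: 7.1
tcp_pos: [0.5343, 0.1673, 0.1169]
eef_rot: [-179.9, -0.1, -22.2]
contact_force: [-3.0, -0.9, 9.5]
gripper_width: 0.0562
gripper_force: 55.0
```

Emit:
jog_arm(
  travel=[
    [0,0,0.001],
    [0,0,0.002],
    [0,0,0.002],
    [0,0,0.002],
    [0,0,0.002],
    [0,0,0.002],
    [0,0,0.002],
    [0,0,0.002],
    [0,0,0.002],
    [0,0,0.002],
  ],
  dr=[
    [0,0,0],
    [0,0,0],
    [0,0,0],
    [0,0,0],
    [0,0,0],
    [0,0,0],
    [0,0,0],
    [0,0,0],
    [0,0,0],
    [0,0,0],
  ],
  claw=[0.5,0.5,0.5,0.5,0.5,0.5,0.5,0.5,0.5,0.5],
)

```text
time_s: 8.35
tcp_pos: [0.5344, 0.1674, 0.1161]
eef_rot: [-179.9, -0.1, -22.2]
contact_force: [-3.0, -0.8, 10.6]
gripper_width: 0.0567
gripper_force: 55.0
```

Emit:
jog_arm(
  travel=[
    [0,0,0.001],
    [0,0,0.001],
    [0,0,0.001],
    [0,0,0.001],
    [0,0,0.001],
    [0,0,0.001],
    [0,0,0.001],
    [0,0,0.001],
    [0,0,0.001],
    [0,0,0.001],
  ],
  dr=[
    [0,0,0],
    [0,0,0],
    [0,0,0],
    [0,0,0],
    [0,0,0],
    [0,0,0],
    [0,0,0],
    [0,0,0],
    [0,0,0],
    [0,0,0],
  ],
  claw=[0.5,0.5,0.5,0.5,0.5,0.5,0.5,0.5,0.5,0.5],
)

```text
time_s: 9.6
tcp_pos: [0.5344, 0.1674, 0.1157]
eef_rot: [-179.9, -0.1, -22.2]
contact_force: [-4.8, -0.8, 12.1]
gripper_width: 0.0568
gripper_force: 55.0
```

Emit:
jog_arm(
  travel=[
    [0,0,0.001],
    [0,0,0.001],
    [0,0,0.001],
    [0,0,0.001],
    [0,0,0.001],
    [0,0,0.001],
    [0,0,0.001],
    [0,0,0.001],
    [0,0,0.001],
    [0,0,0.001],
  ],
  dr=[
    [0,0,-0.02],
    [0,0,-0.04],
    [0,0,-0.06],
    [0,0,-0.08],
    [0,0,-0.1],
    [0,0,-0.12],
    [0,0,-0.14],
    [0,0,-0.16],
    [0,0,-0.17],
    [0,0,-0.17],
  ],
  claw=[0.5,0.5,0.5,0.5,0.5,0.5,0.5,0.5,0.5,0.5],
)

```text
time_s: 10.85
tcp_pos: [0.5347, 0.1672, 0.1156]
eef_rot: [179.9, -0.1, 39.0]
contact_force: [-2.9, -2.1, 13.9]
gripper_width: 0.057
gripper_force: 55.0
```

```bash
python3 - <<'E'
from h import *
s=r.get_state();print(s["contact_force"],s["moment"],s["tcp_pos"],s["eef_rot"],s["joints"])
c=r.capture("scene");W=world(c)
cv2.imwrite('pics/tw.png',cv2.resize(cv2.cvtColor(c["pixels"][150:270,280:440],cv2.COLOR_RGB2BGR),(640,480),interpolation=cv2.INTER_CUBIC))
E
```

```text
[-2.85341236 -2.13196792 13.89367481] [-1.03628341  1.06056631  0.07958817] [0.53473038 0.16716351 0.11559476] [ 1.79922382e+02 -1.26223784e-01  3.90263077e+01] [ 37.43302432  15.4074301  -22.58823118   0.09416572 -51.87604321
  91.53514625]
```

View pics/tw.png

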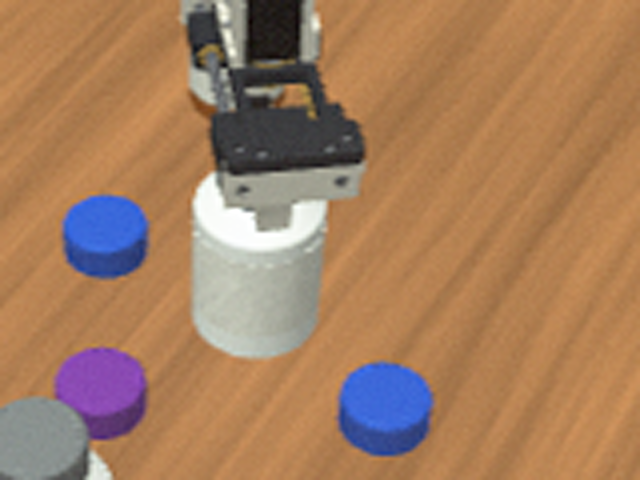

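The tub is standing upright at crop (258,270), with the gripper on its cap. Next I lift slowly and watch the weight.

Emit:
jog_arm(
  travel=[
    [0,0,-0.005],
    [0,0,-0.01],
    [0,0,-0.015],
    [0,0,-0.02],
    [0,0,-0.025],
    [0,0,-0.03],
    [0,0,-0.036],
    [0,0,-0.036],
    [0,0,-0.036],
    [0,0,-0.036],
  ],
  dr=[
    [0,0,0],
    [0,0,0],
    [0,0,0],
    [0,0,0],
    [0,0,0],
    [0,0,0],
    [0,0,0],
    [0,0,0],
    [0,0,0],
    [0,0,0],
  ],
  claw=[0.5,0.5,0.5,0.5,0.5,0.5,0.5,0.5,0.5,0.5],
)

```text
time_s: 12.15
tcp_pos: [0.5338, 0.1672, 0.1316]
eef_rot: [180.0, -0.0, 38.9]
contact_force: [1.6, 0.3, -0.6]
gripper_width: 0.0567
gripper_force: 55.0
```

Emit:
jog_arm(
  travel=[
    [0,0,-0.01],
    [0,0,-0.02],
    [0,0,-0.03],
    [0,0,-0.045],
    [0,0,-0.06],
    [0,0,-0.075],
    [0,0,-0.08],
    [0,0,-0.08],
    [0,0,-0.08],
    [0,0,-0.08],
  ],
  dr=[
    [0,0,0],
    [0,0,0],
    [0,0,0],
    [0,0,0],
    [0,0,0],
    [0,0,0],
    [0,0,0],
    [0,0,0],
    [0,0,0],
    [0,0,0],
  ],
  claw=[0.5,0.5,0.5,0.5,0.5,0.5,0.5,0.5,0.5,0.5],
)

```text
time_s: 13.4
tcp_pos: [0.5336, 0.1671, 0.1713]
eef_rot: [-180.0, 0.0, 38.9]
contact_force: [-0.2, 0.0, -1.3]
gripper_width: 0.0565
gripper_force: 55.0
```

```bash
python3 - <<'E'
from h import *
s=r.get_state();print(s["time_s"],s["contact_force"],s["tcp_pos"])
c=r.capture("scene");W=world(c)
cv2.imwrite('pics/up.png',cv2.resize(cv2.cvtColor(c["pixels"][130:330,260:440],cv2.COLOR_RGB2BGR),(540,600),interpolation=cv2.INTER_CUBIC))
for x in r.regions_of("tub_a","scene"):
    p=W[x["pixels"]&(c["range_z"]>0)];print(x["conf"],x["extent"],np.percentile(p,[2,98],axis=0).round(3).tolist())
E
```

```text
13.4 [-0.21389546  0.01220293 -1.34571122] [0.53358598 0.16706792 0.17127499]
0.69 [266.2, 265.6, 313.3, 314.5] [[0.518, -0.142, -0.001], [0.591, -0.074, 0.111]]
0.63 [327.4, 188.3, 361.1, 240.7] [[0.508, 0.122, 0.006], [0.58, 0.184, 0.134]]
```

View pics/up.png

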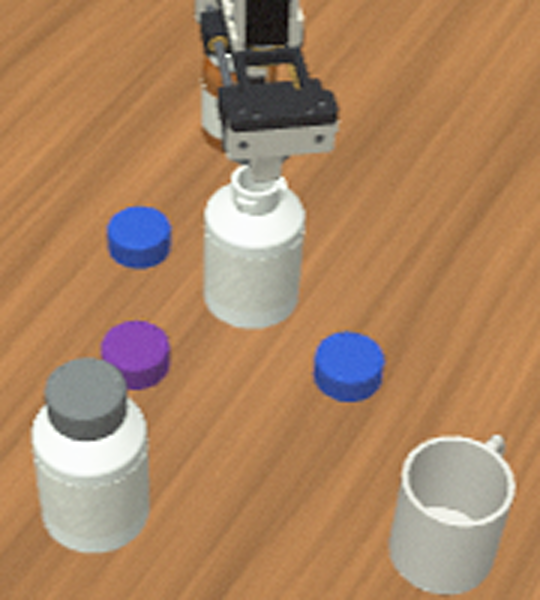

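The neck of tub_a is open at crop (258,185). The cap is in the gripper above it, about 36 mm over the rim, and tub_b is still closed at crop (90,450).

```bash
python3 -c "
from plant import r
print(r.close_job())"
```

```text
the job is handed in; nothing more can be done
None
```

Tub_a was the full one (about 540 g by feel); I set it back down upright and opened it, and handed the job in at about 13.5 s with its cap in the gripper about 36 mm above the open rim, tub_b still closed and standing, and the kettle, mug and jar untouched.

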